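# Unlock the viewer shield and hold it at its balance point

## Task

Pull the white rod with the blue grip out of the orange socket, where it locks the black shield of the tube viewer, and stand it tip down in the blue pot. Then grip the shield's yellow bar, swing the shield up until it stands straight upright, its balance point, where its stay can be set without load, and finish while still holding it there by the bar, not letting it tip over to the other side. Leave the jar, the bottle and the tube box where they are, and the pot standing.

Things in the scene. Friction and masses are not known exactly. Their poses are not given: they have to be found in the camera images.
- flap_hinge (a point): Middle of the shield's hinge line on the tube viewer (white unit fixed to the bench, 170 x 245 mm, base 20 mm high; place and yaw vary), 45 mm above the bench. x: level along the hinge; z: up; y: level, to the side where the shield rests at the start, over the lit ramp and the socket. On the -y side a grey rest, 113 mm high, stands 66 mm from the hinge.
- socket_mouth (a point): Centre of the mouth of the orange round socket on the viewer, 127 mm from the hinge in its +y direction, mouth 70 mm above the bench. Outside 32 mm across, hole 15 mm across and 45 mm deep.
- rod_mid (a point): Middle of the loose locking rod (170 mm long, 50 g), 85 mm from either end; z along the rod to the blue grip. White shaft 12 mm thick, 122 mm long; above it a blue grip 16 mm thick, 48 mm long (its centre 61 mm from this point). It starts upright in the socket, foot 25 mm and top 195 mm above the bench.
- rod_tip (a point): Foot end (centre of the underside) of that rod, 85 mm from its middle. z as for rod_mid.
- rod: The whole rod; origin at its foot end, z along it towards the blue grip. At the start it passes up through the loop between the shield's panel and its yellow bar, so the bar strikes it if the shield is raised; to come clear of the bar its foot must rise above 130 mm over the bench.
- pot: Loose blue ceramic pot, 500 g, open at the top, 85 mm high, mouth 76 mm across outside, wall 4 mm, inner floor about 5 mm up. Origin at the centre of its underside, z up. The rod leans against the rim when let go in it.
- bar_mid (a point): Middle of the shield's yellow bar, its handle: round, 12 mm thick, 128 mm long, parallel to the hinge, 170 mm from it; 50 mm of open loop between bar and panel. At rest 117 mm above the bench and 154 mm from the hinge along its +y; with the shield upright 215 mm above the bench, straight over the hinge. It turns freely in a pinch: the hand need not tilt.
- flap: The whole shield (panel, yellow bar and its two side arms, 116 mm apart). Origin on the hinge line.
- flap_angle (a joint): Shield angle, rad. Shield: black panel 145 x 108 x 7 mm with amber window, plus the bar, 0.35 kg. 0: at rest, sloping 25 degrees above level on the hinge's +y side; grows as it swings up. 1.134: upright, the balance point, centre of mass straight over the hinge. 1.73: fallen over on the other side. Almost no friction: it falls either way unless held.
- jar: Bystander: small white jar with red lid, 54 mm across, 70 mm high, loose. Origin under its centre.
- reagent: Bystander: clear bottle with blue cap, 70 mm across, 170 mm high, loose. Origin under its centre.
- tubebox: Bystander: teal tube box, 85 x 130 x 48 mm, loose. Origin under its centre.
Things that resemble listed ones, but are neither listed nor needed, are in the scene too. What is shaped like the pot but green is not meant.

How it is judged:
By the outcome, as a careful person would: the job done as asked, in the order asked, and still so for the second after the job is handed in, while the arm keeps its last pose, push and grip.
It also fails if it takes over 59 s, if anything falls off the work surface, if the arm or the gripper's body presses on something with over 40 N, if the wrist force passes 120 N, or if a joint passes its speed limit or range.

## Robot

A 6-joint arm with a two-finger parallel gripper is mounted at the origin on the work surface. World frame = base frame: x ahead of the robot, y to its left, z up, the work surface at z = 0. Lengths are in m, angles in rad, forces in N, time in s.
With the tool pointing down it reaches from about 0.425 to 0.95 m from the base axis. Payload 3.5 kg.
Tool frame: the origin (TCP) lies on the centre line of the jaws, within the pads' length; the fingertips stand 17 mm ahead of it and the grasp point (between the pads) lies 2 mm behind it; z points along the fingers, y is the line along which they close (so a half turn about z gives the same grasp; the last joint's range is limited). The gripper opens to 85 mm and grips with 20 to 120 N. Pads are 22 mm wide; open, the fingers measure 114 mm over their backs; the gripper's body (76 mm by 85 mm) begins 54 mm behind the grasp point. The pads swing forward as they close: fully open they stand 13 mm farther back than shut.
Start: joints at [-1.311, 0.286, 1.577, -0, 1.279, -0.15], TCP at [0.269, -0.619, 0.248] pointing down, gripper open.
Joint ranges: [-2.77, 2.77], [-0.9, 2.22], [0.21, 2.48], [-1.53, 4.67], [0.24, 2.81], [-2.84, 2.84]. Speed limits (rad/s): [2.79, 2.79, 3.14, 3.14, 3.14, 3.14].

## Interface

Orientations are given as a unit quaternion [x, y, z, w].
In Python, from plant import ctrl gives the robot as it stands. The module is installed in compiled form; this text tells all that it offers.
- The arm moves only by the tool drive_tool, never from a script. Its argument "moves" is a list of rows, each a list of 3 entries, a list of its own where there are three numbers: the turn, a rotation vector about the tool's x, y, z in rad, then the shift along the tool's x, y, z in m, then the finger opening in m, from 0 to 0.0854. A call has 1 to 5 rows; each row shifts and turns the commanded pose from where the row before left it, along the tool's axes as they then stand; what a row does not reach is not made up. A row lasts 1/8 s, in which the tool goes at most 62.5 mm and 10.7 degrees, less where a joint would pass 70% of its speed; a pose out of reach is approached as far as the arm can. A call with a gripper value outside its range is refused whole. The fingers move at their own pace and stop on an object; "grip_force" is the grip in N (left out, the last holds). Time passes only in rows, so rows that do not move let the fingers close. It gives the time, the measured TCP pose, the force, the opening and the grip force at its end, in the units of the state.
- ctrl.get_state(): the state, without advancing time (a new reading comes with each control period).
- ctrl.read_camera(name): name is "side" or "top"; returns a dict with "image" (400x640x3 uint8, red, green, blue), "fx", "fy", "cx", "cy" (pixels), "R" (3x3) and "t" (3): a world point X has camera coordinates R X + t. Camera axes: x right, y down, z forward; pixel columns grow to the right and rows downward; lengths in m; the calibration is good to about 2 mm. A picture is of the moment at which its call begins. There is no depth.
- ctrl.sign_off(): hands the job in; it is judged then, once.
The state is a dict: "time": time; "qpos": joint angles; "dq": joint speeds; "joint_efforts": joint torques, N m; "eef_pos": TCP position; "tcp_rot": TCP orientation; "contact_force": force on the tool from outside, world axes, zero at the start; "wrist_torque": the same for the moment, N m; "opening": opening from 0.0 (shut) to 1.0 (fully open); "finger_force": force on a finger pad.
Only numpy, scipy, OpenCV 4.12 (cv2) and the standard library are available. Lean on these libraries where they do the work, as an engineer would, in place of code of your own. Each camera call takes 0.05 s, during which the arm holds its last target. There are 200 camera calls.

## Working session

There is one attempt and no reset: what is moved stays moved. The work goes in short steps, Python scripts to look and compute and a tool call to move; the robot and the scene stay as the last step left them, time stands still between calls to the robot, and variables do not carry over. Pictures are saved under pics/ and viewed, at most 10 in all, crops included, and the job is handed in when it is done.

Besides the shell and the picture viewer there is one more tool, called after "Call:" in YAML: its name, and indented under it one key for each argument. drive_tool: Moves the arm, as the interface text tells. Its arguments: {"type":"object","properties":{"moves":{"type":"array","items":{"type":"array"}},"grip_force":{"type":"number"}},"required":["moves"]}

```bash
mkdir -p pics; python3 - <<'E'
from plant import ctrl
import cv2,pickle
d={}
for n in("side","top"):
    c=ctrl.read_camera(n);d[n]=c
    cv2.imwrite(f"pics/{n}0.png",c["image"][:,:,::-1])
    print(n,c["fx"],c["cx"],c["cy"],c["R"],c["t"])
pickle.dump(d,open("c0.pkl","wb"))
s=ctrl.get_state();print(s)
E
```

```text
side 397.48980386192176 322.14974747145305 199.0508232771383 [[-0.76255736 -0.64645728 -0.02447965]
 [-0.3170662   0.4064577  -0.8568904 ]
 [ 0.56389298 -0.64566641 -0.51491707]] [0.54675101 0.24072052 0.77614466]
top 513.1895532717831 325.03568970342053 192.014052202244 [[-3.77032178e-04 -9.99999098e-01  1.28891776e-03]
 [-9.90851552e-01  1.99635724e-04 -1.34956147e-01]
 [ 1.34955768e-01 -1.32800898e-03 -9.90850734e-01]] [0.08725673 0.63185577 1.49465416]
{'time': 0.1, 'qpos': array([-1.31102371e+00,  2.87122900e-01,  1.57803116e+00, -1.16339921e-05,
        1.27865669e+00, -1.50006802e-01]), 'dq': array([ 0.00134005, -0.00204132, -0.00082303,  0.00030697,  0.00127732,
        0.00254205]), 'joint_efforts': array([ 5.20852336e-04, -4.07298589e+01, -2.93698937e+01, -1.36646822e-04,
        3.45666478e-03,  3.80218694e-06]), 'eef_pos': array([ 0.26879698, -0.61854905,  0.24705463]), 'tcp_rot': array([ 9.79082486e-01,  2.03460698e-01, -6.63977017e-05, -1.10707615e-03]), 'contact_force': array([-0.22352526, -0.28602732,  0.19677961]), 'wrist_torque': array([ 0.00534176,  0.02459193, -0.03377316]), 'finger_force': 0.0, 'opening': 1.0022135887101773}
```

View pics/side0.png

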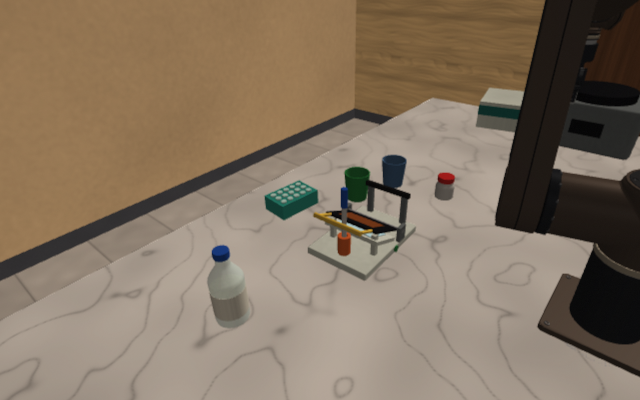

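View pics/top0.png

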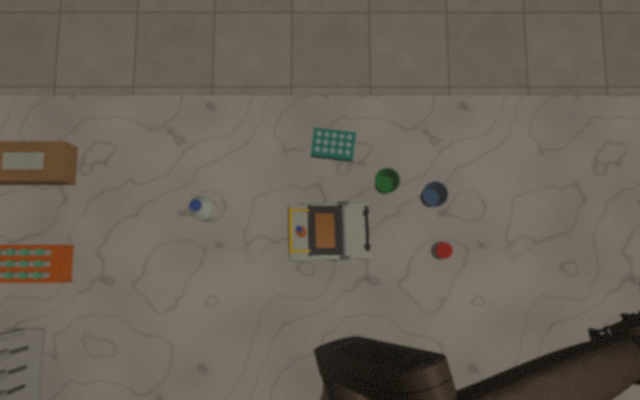

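The side view shows the rod's blue grip at (345,198), the orange socket at (344,243), the yellow bar from (315,214) to (370,233), the green pot at (357,184) and the blue pot at (394,171). In the top view the rod is at (300,231), the bar runs along column ~291 to 307, the green pot is at (387,181) and the blue pot at (434,194). There are two pot candidates. The blue one at top (434,194) fits and the green one doesn't.

```bash
cat > h.py <<'E'
import numpy as np,cv2
def ray(c,u,v):
    d=np.array([(u-c["cx"])/c["fx"],(v-c["cy"])/c["fy"],1.]);return -c["R"].T@c["t"],c["R"].T@d
def onz(c,u,v,z):
    o,d=ray(c,u,v);return o+d*(z-o[2])/d[2]
def tri(c1,p1,c2,p2):
    o1,d1=ray(c1,*p1);o2,d2=ray(c2,*p2)
    s=np.linalg.lstsq(np.c_[d1,-d2],o2-o1,rcond=None)[0]
    a,b=o1+d1*s[0],o2+d2*s[1];return (a+b)/2,np.linalg.norm(a-b)
def proj(c,X):
    p=c["R"]@X+c["t"];return np.array([c["fx"]*p[0]/p[2]+c["cx"],c["fy"]*p[1]/p[2]+c["cy"]])
def mask(c,lo,hi,box):
    h=cv2.cvtColor(c["image"],cv2.COLOR_RGB2HSV);m=cv2.inRange(h,np.array(lo),np.array(hi))
    k=np.zeros_like(m);x0,y0,x1,y1=box;k[y0:y1,x0:x1]=m[y0:y1,x0:x1];return k
E
python3 - <<'E'
import pickle;from h import *
np.set_printoptions(precision=4,suppress=True)
d=pickle.load(open("c0.pkl","rb"));t,s=d["top"],d["side"]
def rep(n,c,m):
    ys,xs=np.nonzero(m)
    if len(xs)<3: print(n,"none");return
    r=cv2.minAreaRect(np.c_[xs,ys].astype(np.float32));print(n,len(xs),xs.min(),xs.max(),ys.min(),ys.max(),xs.mean(),ys.mean(),cv2.boxPoints(r).tolist());return
B=((105,100,40),(130,255,255));Y=((18,120,80),(32,255,255))
rep("pot top",t,mask(t,(95,40,20),(125,255,255),(415,175,455,215)))
rep("pot side",s,mask(s,(95,50,20),(125,255,255),(375,150,415,195)))
rep("grip top",t,mask(t,*B,(285,215,320,250)))
rep("grip side",s,mask(s,*B,(330,180,360,215)))
rep("bar top",t,mask(t,*Y,(270,190,330,270)))
rep("bar side",s,mask(s,*Y,(300,200,390,245)))
a=cv2.resize(t["image"][165:275,275:465],None,fx=4,fy=4,interpolation=2)
cv2.imwrite("pics/crop.png",a[:,:,::-1])
b=cv2.resize(s["image"][145:275,295:425],None,fx=4.5,fy=4.5,interpolation=2)
cv2.imwrite("pics/crops.png",b[:,:,::-1])
E
```

```text
pot top 288 422 446 182 205 430.7673611111111 195.02430555555554 [[419.4000244140625, 201.8000030517578], [426.9000244140625, 179.3000030517578], [448.20001220703125, 186.40000915527344], [440.70001220703125, 208.90000915527344]]
pot side 635 383 405 155 187 393.02834645669293 170.25669291338582 [[383.0, 155.0], [405.0, 155.0], [405.0, 187.0], [383.0, 187.0]]
grip top 11 297 300 227 230 298.27272727272725 228.27272727272728 [[297.0, 230.0], [297.0, 227.0], [300.0, 227.0], [300.0, 230.0]]
grip side 134 341 347 187 207 343.85820895522386 197.09701492537314 [[341.0, 187.0], [347.0, 187.0], [347.0, 207.0], [341.0, 207.0]]
bar top 230 288 310 208 252 293.54782608695655 229.53478260869565 [[287.61431884765625, 208.0447235107422], [308.62469482421875, 207.36695861816406], [310.0467529296875, 251.4501190185547], [289.036376953125, 252.1278839111328]]
bar side 329 314 372 212 236 339.7082066869301 223.58966565349544 [[312.4725646972656, 216.68374633789062], [316.8476867675781, 206.1319580078125], [372.3537902832031, 229.14666748046875], [367.9786682128906, 239.69845581054688]]
```

View pics/crop.png

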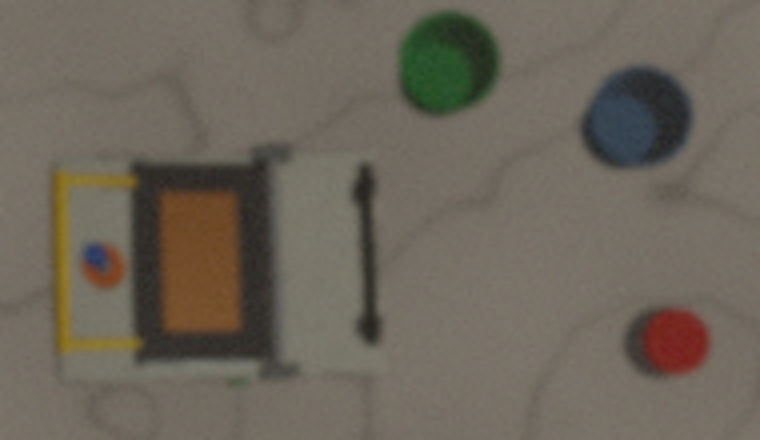

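View pics/crops.png

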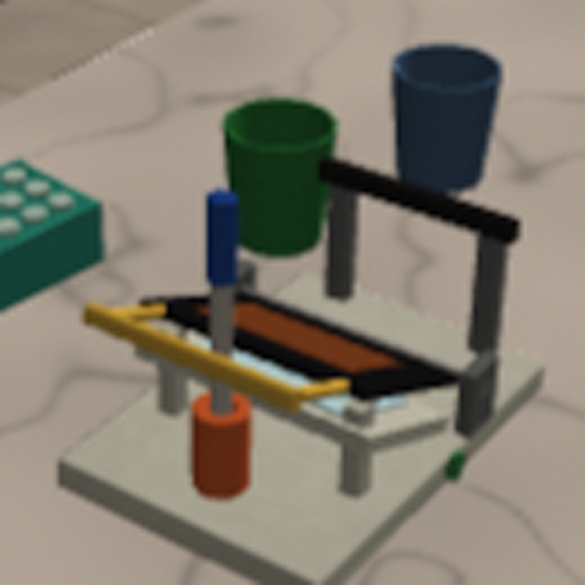

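The crops confirm it. The blue pot's rim is centred at about top (435,194) and side (394,161.7), and the green pot is separate. The rod stands in the loop between bar and panel, with its top at top (298.8,228.8).

```bash
python3 - <<'E'
import pickle;from h import *
from scipy.spatial.transform import Rotation as Ro
np.set_printoptions(precision=4,suppress=True)
d=pickle.load(open("c0.pkl","rb"));t,s=d["top"],d["side"]
print("rod top z.195",onz(t,298.75,228.75,.195),"side",onz(s,344.3,187.8,.195), tri(t,(298.75,228.75),s,(344.3,187.8)))
print("socket z.07",onz(t,301.5,231.5,.07),"side",onz(s,344,234.5,.07))
a=onz(t,290.3,208.3,.117);b=onz(t,291.4,252.5,.117)
print("bar ends",a,b,(a+b)/2,np.linalg.norm(a-b),"yaw",np.arctan2(*(b-a)[[1,0]]))
print("bar side",onz(s,314.7,214.5,.117),onz(s,361,233.6,.117))
print("pot",onz(t,435.2,193.8,.085),onz(s,394.1,161.7,.085))
# upper bound: rim right and top edges
for u,v in((447.5,193),(434,182)):print(onz(t,u,v,.085))
# hinge brackets, rest ends (top z .113)
print("hinge",onz(t,275+273/4,165+153/4,.045),onz(t,275+280/4,165+370/4,.045))
print("rest",onz(t,275+364/4,165+165/4,.113),onz(t,275+371/4,165+342/4,.113))
for n,(u,v),z in(("green",(387,180.5),.085),("jar",(443.5,250),.07)):print(n,onz(t,u,v,z))
R=Ro.from_quat(ctrl.get_state()["tcp_rot"]).as_matrix() if 0 else Ro.from_quat([9.79082486e-01,2.03460698e-01,-6.6e-05,-1.107e-03]).as_matrix()
print(R)
E
```

```text
rod top z.195 [0.5122 0.1575 0.195 ] side [0.513 0.159 0.195] (array([0.5128, 0.158 , 0.1945]), np.float64(0.0014817241749399473))
socket z.07 [0.5122 0.1557 0.07  ] side [0.5132 0.159  0.07  ]
bar ends [0.5752 0.1857 0.117 ] [0.4506 0.1816 0.117 ] [0.5129 0.1837 0.117 ] 0.12464051090999238 yaw -3.108085028745734
bar side [0.5745 0.1903 0.117 ] [0.4476 0.1851 0.117 ]
pot [ 0.6208 -0.2337  0.085 ] [ 0.6104 -0.2184  0.085 ]
[ 0.6232 -0.2696  0.085 ]
[ 0.6556 -0.2312  0.085 ]
hinge [0.5977 0.0328 0.045 ] [0.4372 0.0284 0.045 ]
rest [ 0.5814 -0.0295  0.113 ] [ 0.4562 -0.033   0.113 ]
green [ 0.6601 -0.094   0.085 ]
jar [ 0.4585 -0.2562  0.07  ]
[[ 0.9172  0.3984 -0.0006]
 [ 0.3984 -0.9172  0.0021]
 [ 0.0003 -0.0022 -1.    ]]
```

The points agree:
- **Rod:** (0.5125, 0.158).
- **Bar:** (0.513, 0.185).
- **Hinge:** (0.517, 0.031), which puts the rod 127 mm and the bar 154 mm away, as specified.
- **Pot:** about (0.619, -0.231).

Next I turn the tool and set out.

Call:
drive_tool:
  moves:
    - [[0,0,0.126],[0,0,-0.018],0.06]
    - [[0,0,0.125],[0,0,-0.018],0.06]
    - [[0,0,0.125],[0,0,-0.018],0.06]
    - [[0,0,0],[0.042,-0.045,0],0.06]
    - [[0,0,0],[0.042,-0.045,0],0.06]

```text
time: 0.72
eef_pos: [0.3501, -0.5255, 0.3019]
tcp_rot: [1.0, 0.016, 0.0, -0.0]
contact_force: [1.2, 0.3, 0.2]
opening: 0.701
finger_force: 0.0
```

Call:
drive_tool:
  moves:
    - [[0,0,0],[0.042,-0.045,0],0.06]
    - [[0,0,0],[0.042,-0.045,0],0.06]
    - [[0,0,0],[0.042,-0.045,0],0.06]
    - [[0,0,0],[0.006,-0.06,0],0.06]
    - [[0,0,0],[0.006,-0.06,0],0.06]

```text
time: 1.35
eef_pos: [0.4793, -0.2646, 0.3015]
tcp_rot: [1.0, 0.017, -0.0, -0.001]
contact_force: [0.5, 0.8, 0.4]
opening: 0.7
finger_force: 0.0
```

Call:
drive_tool:
  moves:
    - [[0,0,0],[0.006,-0.06,0],0.06]
    - [[0,0,0],[0.006,-0.06,0],0.06]
    - [[0,0,0],[0.006,-0.06,0],0.06]
    - [[0,0,0],[0.006,-0.06,0],0.06]
    - [[0,0,0],[0.006,-0.06,0],0.06]

```text
time: 1.98
eef_pos: [0.4986, 0.036, 0.302]
tcp_rot: [1.0, 0.017, -0.0, -0.0]
contact_force: [1.2, 0.2, 0.2]
opening: 0.703
finger_force: 0.0
```

Call:
drive_tool:
  moves:
    - [[0,0,0],[0.009,-0.06,0],0.05]
    - [[0,0,0],[0.009,-0.06,0],0.05]
    - [[0,0,0],[0,0,0],0.05]
    - [[0,0,0],[0,0,0],0.05]

```text
time: 2.48
eef_pos: [0.5126, 0.1546, 0.3017]
tcp_rot: [1.0, 0.017, -0.001, 0.0]
contact_force: [-0.7, -0.4, 0.6]
opening: 0.589
finger_force: 0.0
```

```bash
python3 - <<'E'
from plant import ctrl;from h import *
c=ctrl.read_camera("side");t=ctrl.read_camera("top");p=ctrl.get_state()["eef_pos"];print(p)
for X in(p+[0,0,-.017],np.array([.5125,.158,.195])):print(proj(c,X),proj(t,X))
b=cv2.resize(c["image"][115:245,275:405],None,fx=4.5,fy=4.5,interpolation=2)
cv2.imwrite("pics/near.png",b[:,:,::-1])
E
```

```text
[0.51289405 0.15351156 0.30201799]
[346.12283329 148.73473415] [298.56801092 226.14754992]
[344.73837747 187.69387871] [298.56532266 228.62334279]
```

View pics/near.png

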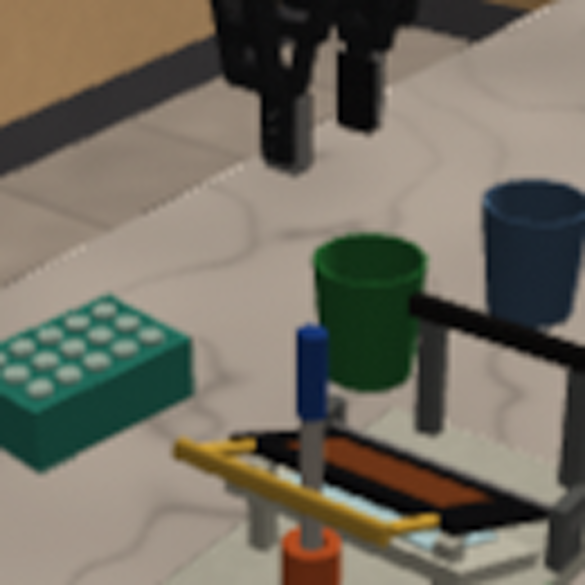

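The fingertips, at crop (290,168) and (358,128), straddle the rod line. The rod top is at (312,328), so I shift 4 mm in +y, go down and grip.

Call:
drive_tool:
  moves:
    - [[0,0,0],[0,-0.0045,0.033],0.05]
    - [[0,0,0],[0,0,0.035],0.05]
    - [[0,0,0],[0,0,0.035],0.05]
    - [[0,0,0],[0,0,0.027],0.05]
    - [[0,0,0],[0,0,0],0.05]

```text
time: 3.2
eef_pos: [0.5112, 0.1574, 0.1698]
tcp_rot: [1.0, 0.016, -0.003, 0.0]
contact_force: [-0.3, -0.3, 0.1]
opening: 0.589
finger_force: 0.0
```

Call:
drive_tool:
  moves:
    - [[0,0,0],[0,0,0],0.005]
    - [[0,0,0],[0,0,0],0.005]
    - [[0,0,0],[0,0,0],0.005]
    - [[0,0,0],[0,0,0],0.005]
    - [[0,0,0],[0,0,0],0.005]
  grip_force: 40

```text
time: 3.82
eef_pos: [0.514, 0.1596, 0.1744]
tcp_rot: [1.0, 0.017, 0.002, -0.0]
contact_force: [0.5, 0.8, 5.1]
opening: 0.177
finger_force: 39.0
```

Call:
drive_tool:
  moves:
    - [[0,0,0],[0,0,-0.015],0.005]
    - [[0,0,0],[0,0,-0.025],0.005]
    - [[0,0,0],[0,0,-0.03],0.005]
    - [[0,0,0],[0,0,-0.03],0.005]
    - [[0,0,0],[0,0,-0.03],0.005]

```text
time: 4.45
eef_pos: [0.5121, 0.1586, 0.3033]
tcp_rot: [1.0, 0.017, -0.001, 0.001]
contact_force: [1.0, 0.7, -0.8]
opening: 0.174
finger_force: 39.0
```

Call:
drive_tool:
  moves:
    - [[0,0,0],[0,0,-0.02],0.005]
    - [[0,0,0],[0,0,0],0.005]

```text
time: 4.7
eef_pos: [0.5133, 0.159, 0.3242]
tcp_rot: [1.0, 0.017, 0.002, 0.0]
contact_force: [-0.4, 0.2, -1.5]
opening: 0.174
finger_force: 39.0
```

```bash
cat > look.py <<'E'
import sys;from plant import ctrl;from h import *
n,x0,y0,x1,y1,k,f=sys.argv[1:];x0,y0,x1,y1=map(int,(x0,y0,x1,y1))
c=ctrl.read_camera(n);print(ctrl.get_state()["eef_pos"])
cv2.imwrite(f,cv2.resize(c["image"][y0:y1,x0:x1],None,fx=float(k),fy=float(k),interpolation=2)[:,:,::-1])
E
python3 look.py side 285 100 425 250 4 pics/lift.png
```

```text
[0.51267494 0.15897868 0.32233117]
```

View pics/lift.png

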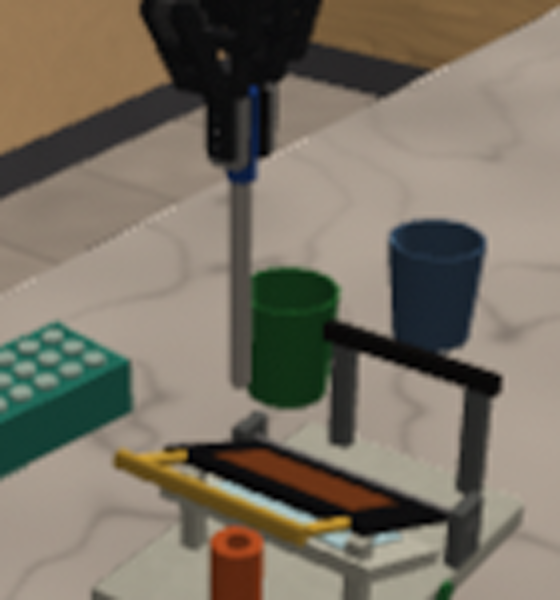

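The rod is held upright and is clear of the bar, with its foot at crop (240,385). The socket is empty. Now to the blue pot, whose rim is centred at crop (437,243).

Call:
drive_tool:
  moves:
    - [[0,0,0],[0.008,0.034,0],0.005]
    - [[0,0,0],[0.013,0.056,0],0.005]
    - [[0,0,0],[0.014,0.058,0],0.005]
    - [[0,0,0],[0.014,0.058,0],0.005]
    - [[0,0,0],[0.014,0.058,0],0.005]

```text
time: 5.38
eef_pos: [0.5841, -0.1043, 0.3199]
tcp_rot: [1.0, 0.017, -0.002, -0.001]
contact_force: [0.5, 0.7, -0.7]
opening: 0.177
finger_force: 39.1
```

Call:
drive_tool:
  moves:
    - [[0,0,0],[0.014,0.058,0],0.005]
    - [[0,0,0],[0.011,0.046,0],0.005]
    - [[0,0,0],[0.005,0.025,0.02],0.005]
    - [[0,0,0],[0,0,0.03],0.005]
    - [[0,0,0],[0,0,0],0.005]

```text
time: 6.0
eef_pos: [0.6167, -0.2298, 0.2661]
tcp_rot: [1.0, 0.017, -0.005, -0.003]
contact_force: [0.2, 0.9, -0.7]
opening: 0.177
finger_force: 39.1
```

```bash
python3 look.py side 340 80 440 200 5 pics/pot.png; python3 - <<'E'
import pickle;from h import *
d=pickle.load(open("c0.pkl","rb"));t,s=d["top"],d["side"]
for x in((.619,-.231,.085),(.619,-.231,.125)):print(proj(s,np.array(x)))
E
```

```text
[ 0.61776852 -0.22998083  0.26898775]
[393.85143667 159.55594494]
[394.75029588 147.62377536]
```

View pics/pot.png

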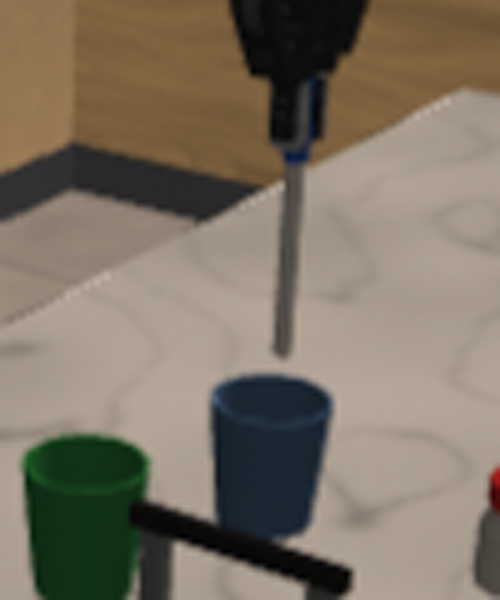

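The foot is at crop (283,355), about 6 mm off the axis of the blue rim centred at (271,404), well inside the mouth. I nudge it and lower.

Call:
drive_tool:
  moves:
    - [[0,0,0],[0.004,-0.003,0.02],0.005]
    - [[0,0,0],[0,0,0.03],0.005]
    - [[0,0,0],[0,0,0.03],0.005]
    - [[0,0,0],[0,0,0.02],0.005]
    - [[0,0,0],[0,0,0],0.005]

```text
time: 6.68
eef_pos: [0.6221, -0.2265, 0.1702]
tcp_rot: [1.0, 0.017, -0.002, -0.001]
contact_force: [0.5, 0.7, -1.1]
opening: 0.174
finger_force: 39.1
```

Call:
drive_tool:
  moves:
    - [[0,0,0],[0,0,0.005],0.005]
    - [[0,0,0],[0,0,0],0.005]

```text
time: 6.92
eef_pos: [0.6235, -0.2276, 0.1684]
tcp_rot: [1.0, 0.017, 0.001, 0.0]
contact_force: [-0.8, 0.5, -0.2]
opening: 0.177
finger_force: 39.1
```

Call:
drive_tool:
  moves:
    - [[0,0,0],[0,0,0.004],0.005]
    - [[0,0,0],[0,0,0.003],0.005]
    - [[0,0,0],[0,0,0],0.005]

```text
time: 7.3
eef_pos: [0.6227, -0.2273, 0.1599]
tcp_rot: [1.0, 0.017, -0.0, -0.0]
contact_force: [0.1, -0.1, -0.6]
opening: 0.174
finger_force: 39.1
```

Call:
drive_tool:
  moves:
    - [[0,0,0],[0,0,0.003],0.005]
    - [[0,0,0],[0,0,0],0.005]

```text
time: 7.55
eef_pos: [0.6227, -0.2273, 0.1569]
tcp_rot: [1.0, 0.017, -0.0, -0.0]
contact_force: [0.2, 0.4, -0.0]
opening: 0.178
finger_force: 39.1
```

Call:
drive_tool:
  moves:
    - [[0,0,0],[0,0,0],0.025]
    - [[0,0,0],[0,0,0],0.04]
    - [[0,0,0],[0,0,0],0.06]
    - [[0,0,0],[0,0,0],0.07]
    - [[0,0,0],[0,0,0],0.07]

```text
time: 8.18
eef_pos: [0.623, -0.2274, 0.1574]
tcp_rot: [1.0, 0.017, 0.0, 0.0]
contact_force: [0.6, -0.6, -0.0]
opening: 0.816
finger_force: 0.0
```

Call:
drive_tool:
  moves:
    - [[0,0,0],[0,0,-0.02],0.07]
    - [[0,0,0],[0,0,-0.03],0.07]
    - [[0,0,0],[0,0,-0.04],0.07]
    - [[0,0,0],[0,0,-0.04],0.07]
    - [[0,0,0],[0,0,-0.01],0.07]

```text
time: 8.8
eef_pos: [0.6243, -0.2281, 0.3032]
tcp_rot: [1.0, 0.017, 0.004, 0.002]
contact_force: [0.5, -0.4, 0.4]
opening: 0.822
finger_force: 0.0
```

```bash
python3 look.py side 300 80 440 230 4 pics/pot2.png
```

```text
[ 0.62403248 -0.22795966  0.30221175]
```

View pics/pot2.png

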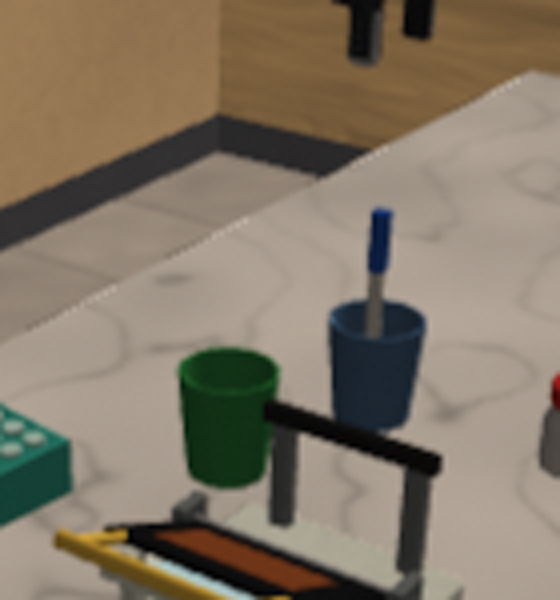

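The rod stands tip down in the blue pot with its grip at crop (380,240). The pot is upright and the green one untouched. Next, the bar.

Call:
drive_tool:
  moves:
    - [[0,0,0],[-0.012,-0.052,0],0.04]
    - [[0,0,0],[-0.012,-0.052,0],0.04]
    - [[0,0,0],[-0.012,-0.052,0],0.04]
    - [[0,0,0],[-0.012,-0.052,0],0.04]
    - [[0,0,0],[-0.012,-0.052,0],0.04]

```text
time: 9.48
eef_pos: [0.5527, 0.0321, 0.2952]
tcp_rot: [1.0, 0.017, -0.002, -0.0]
contact_force: [0.0, 0.6, -0.5]
opening: 0.468
finger_force: 0.0
```

Call:
drive_tool:
  moves:
    - [[0,0,0],[-0.012,-0.052,0],0.04]
    - [[0,0,0],[-0.012,-0.052,0],0.04]
    - [[0,0,0],[-0.012,-0.054,0],0.04]
    - [[0,0,0],[0,0,0.05],0.04]
    - [[0,0,0],[0,0,0],0.04]

```text
time: 10.1
eef_pos: [0.5091, 0.1872, 0.2412]
tcp_rot: [1.0, 0.018, -0.006, 0.001]
contact_force: [0.6, 0.5, -0.3]
opening: 0.472
finger_force: 0.0
```

```bash
python3 - <<'E'
from plant import ctrl;from h import *
np.set_printoptions(precision=4,suppress=True)
s=ctrl.read_camera("side");print(ctrl.get_state()["eef_pos"])
m=mask(s,(18,120,80),(32,255,255),(300,195,390,250))
ys,xs=np.nonzero(m)
# bar line: columns 316..356 (before side arm)
pts=np.array([(x,ys[xs==x].mean()) for x in range(322,356)])
l=np.polyfit(pts[:,0],pts[:,1],1);print(l,np.std(pts[:,1]-np.polyval(l,pts[:,0])))
for u in(325,340,355):print(onz(s,u,np.polyval(l,u),.117))
cv2.imwrite("pics/bar.png",cv2.resize(s["image"][130:260,280:410],None,fx=4.5,fy=4.5,interpolation=2)[:,:,::-1])
E
```

```text
[0.511  0.1869 0.2443]
[ 0.5089 51.4164] 0.7771195647885247
[0.5496 0.1829 0.117 ]
[0.5039 0.1858 0.117 ]
[0.4609 0.1885 0.117 ]
```

View pics/bar.png

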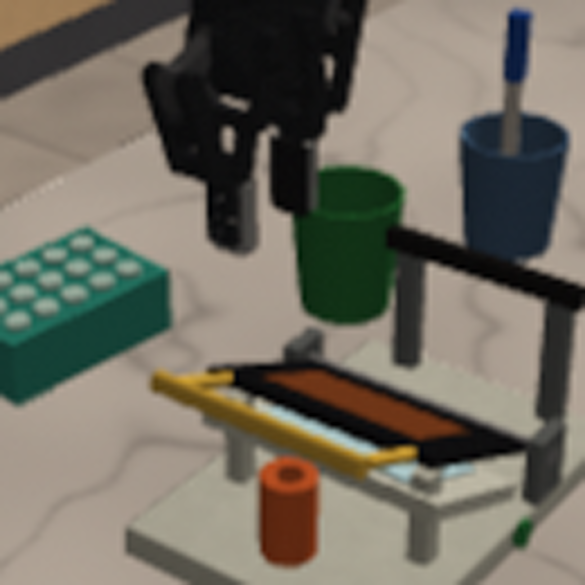

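The hand is above the bar (crop (155,380)-(365,468)), the bar's y of about 0.186 matches the TCP, and the loop is empty. I go down and pinch.

Call:
drive_tool:
  moves:
    - [[0,0,0],[0.001,0.001,0.04],0.04]
    - [[0,0,0],[0,0,0.04],0.04]
    - [[0,0,0],[0,0,0.03],0.04]
    - [[0,0,0],[0,0,0.019],0.04]
    - [[0,0,0],[0,0,0],0.04]

```text
time: 10.78
eef_pos: [0.5138, 0.1856, 0.1179]
tcp_rot: [1.0, 0.016, -0.001, 0.0]
contact_force: [0.0, -0.2, 0.3]
opening: 0.467
finger_force: 0.0
```

Call:
drive_tool:
  moves:
    - [[0,0,0],[0,0,0],0.002]
    - [[0,0,0],[0,0,0],0.002]
    - [[0,0,0],[0,0,0],0.002]
    - [[0,0,0],[0,0,0],0.002]
    - [[0,0,0],[0,0,0],0.002]
  grip_force: 40

```text
time: 11.4
eef_pos: [0.5152, 0.1883, 0.1207]
tcp_rot: [1.0, 0.016, 0.002, -0.002]
contact_force: [0.0, 5.5, 1.1]
opening: 0.121
finger_force: 38.9
```

Call:
drive_tool:
  moves:
    - [[0,0,0],[0,0.0046,-0.0085],0.002]
    - [[0,0,0],[0,0.0046,-0.0085],0.002]
    - [[0,0,0],[0,0.0109,-0.0159],0.002]
    - [[0,0,0],[0,0.0127,-0.0145],0.002]
    - [[0,0,0],[0,0,0],0.002]

```text
time: 12.02
eef_pos: [0.5162, 0.1555, 0.1695]
tcp_rot: [1.0, 0.016, 0.002, -0.003]
contact_force: [-1.8, 8.0, 4.9]
opening: 0.116
finger_force: 40.0
```

Call:
drive_tool:
  moves:
    - [[0,0,0],[0,0.0143,-0.0129],0.002]
    - [[0,0,0],[0,0.0157,-0.0113],0.002]
    - [[0,0,0],[0,0.0168,-0.0094],0.002]
    - [[0,0,0],[0,0.0089,-0.0037],0.002]
    - [[0,0,0],[0,0,0],0.002]

```text
time: 12.65
eef_pos: [0.5181, 0.0993, 0.2078]
tcp_rot: [1.0, 0.016, 0.002, -0.002]
contact_force: [-4.8, 6.8, 11.4]
opening: 0.121
finger_force: 40.9
```

Call:
drive_tool:
  moves:
    - [[0,0,0],[0,0.0089,-0.0037],0.002]
    - [[0,0,0],[0,0.0093,-0.0027],0.002]
    - [[0,0,0],[0,0.0092,-0.0027],0.002]
    - [[0,0,0],[0,0,0],0.002]
    - [[0,0,0],[0,0,0],0.002]

```text
time: 13.28
eef_pos: [0.5189, 0.0714, 0.2158]
tcp_rot: [1.0, 0.017, 0.002, -0.001]
contact_force: [-2.9, 2.8, 7.5]
opening: 0.124
finger_force: 41.5
```

```bash
python3 - <<'E'
from plant import ctrl;from h import *
np.set_printoptions(precision=4,suppress=True)
for i in range(4):
    s=ctrl.read_camera("side");t=ctrl.read_camera("top");st=ctrl.get_state();print(st["eef_pos"],st["contact_force"])
for n,c,b in(("side",s,(280,100,420,260)),("top",t,(270,180,380,280))):
    m=mask(c,(18,120,80),(32,255,255),b);ys,xs=np.nonzero(m);print(n,len(xs),xs.min(),xs.max(),ys.min(),ys.max())
    c2=c["image"][b[1]:b[3],b[0]:b[2]]
    cv2.imwrite(f"pics/up_{n}.png",cv2.resize(c2,None,fx=3.6,fy=3.6,interpolation=2)[:,:,::-1])
a=cv2.imread("pics/up_side.png");b=cv2.imread("pics/up_top.png")
o=np.zeros((580,800,3),np.uint8);a=cv2.resize(a,(420,480));b=cv2.resize(b,(380,345));o[:480,:420]=a;o[:345,420:]=b
cv2.imwrite("pics/up.png",o)
E
```

```text
[0.5189 0.0715 0.2158] [-3.1614  3.4706  8.0376]
[0.5189 0.0716 0.2158] [-2.9     4.0917  7.0618]
[0.5189 0.0716 0.2157] [-2.6081  4.0737  7.2279]
[0.5189 0.0716 0.2158] [-2.904   3.7802  7.7781]
side 279 344 392 158 193
top 32 331 335 238 247
```

Call:
drive_tool:
  moves:
    - [[0,0,0],[0,0.0095,-0.0025],0.002]
    - [[0,0,0],[0,0.0095,-0.0018],0.002]
    - [[0,0,0],[0,0.0095,-0.001],0.002]
    - [[0,0,0],[0,0.008,-0.0003],0.002]
    - [[0,0,0],[0,0,0],0.002]

```text
time: 14.3
eef_pos: [0.5199, 0.0327, 0.2184]
tcp_rot: [1.0, 0.016, 0.001, 0.001]
contact_force: [2.9, 1.4, 5.3]
opening: 0.122
finger_force: 42.6
```

```bash
python3 - <<'E'
from plant import ctrl;from h import *
np.set_printoptions(precision=4,suppress=True)
for i in range(2):
    s=ctrl.read_camera("side");t=ctrl.read_camera("top");st=ctrl.get_state();print(st["eef_pos"],st["contact_force"])
b=(310,110,430,240);m=mask(s,(18,120,80),(32,255,255),b);ys,xs=np.nonzero(m);print(len(xs),xs.min(),xs.max(),ys.min(),ys.max())
o=np.zeros((585,800,3),np.uint8);o[:,:540]=cv2.resize(s["image"][110:240,310:430],(540,585),interpolation=2)
o[:260,540:]=cv2.resize(t["image"][200:265,290:350],(260,282),interpolation=2)[:260]
cv2.imwrite("pics/up2.png",o[:,:,::-1])
for sx in(64,-64):
  for th in(86,88,90,92):
    e=np.array([1,.034,0]);yv=np.array([-.034,1,0]);a=np.radians(th)
    print(sx,th,proj(s,np.array([.517,.033,.045])+e*sx/1e3+.17*(np.cos(a)*yv+np.sin(a)*np.array([0,0,1]))))
E
```

```text
[0.5199 0.0332 0.2185] [1.9469 0.4178 5.4998]
[0.5199 0.0333 0.2184] [2.6452 1.0223 5.3476]
276 353 401 151 187
64 86 [350.3731 154.4055]
64 88 [351.7719 153.4538]
64 90 [353.1602 152.5862]
64 92 [354.5359 151.8032]
-64 86 [397.2483 168.2101]
-64 88 [398.5578 167.1267]
-64 90 [399.8509 166.1333]
-64 92 [401.1258 165.2304]
```

View pics/up2.png

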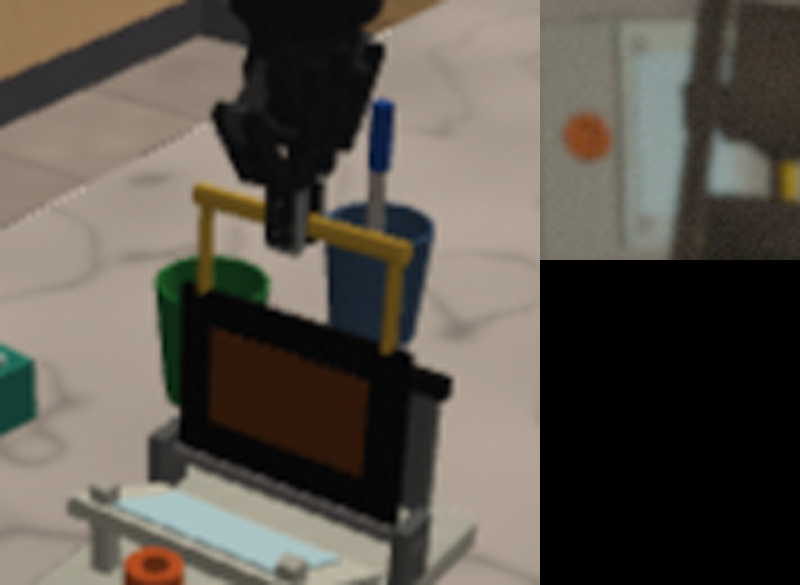

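```bash
python3 - <<'E'
import pickle;from h import *
np.set_printoptions(precision=2,suppress=True)
s=pickle.load(open("c0.pkl","rb"))["side"]
H=np.array([.517,.033,.045]);e=np.array([1,.034,0])/np.hypot(1,.034);yv=np.array([-.034,1,0])/np.hypot(1,.034)
def pl(u,v,sx):
    o,d=ray(s,u,v);X=o+d*((sx-(o-H)@e)/(d@e))-H;return np.array([X@yv,X[2]])*1e3
S={64:(314.7,214.5),-64:(361,233.6)};U={64:(353.8,152.9),-64:(400.7,165.8)}
for k in S:
    a,b=pl(*S[k],k/1e3),pl(*U[k],k/1e3);c=b-a
    print(a,b,c,"theta from y,z chord",np.degrees(np.arccos((154.1+c[0])/170)),np.linalg.norm(c),25+2*np.degrees(np.arcsin(np.linalg.norm(c)/340)),"from chord dir",2*np.degrees(np.arctan2(c[1],c[0]))-180-25)
E
```

```text
[153.81  70.8 ] [ -2.75 168.15] [-156.56   97.36] theta from y,z chord 90.82966592149506 184.36363298762734 90.67332733868582 from chord dir 91.24950916756507
[153.97  71.69] [ -4.14 169.17] [-158.11   97.48] theta from y,z chord 91.35125595417637 185.74155227650246 91.22691168712713 from chord dir 91.69153024936202
```

The shield stands upright, held by the bar, with the bar ends at crop (197,193) and (408,251). They put it about 1° past vertical. I ease back 2 mm and hold.

Call:
drive_tool:
  moves:
    - [[0,0,0],[0,-0.002,0],0.002]
    - [[0,0,0],[0,0,0],0.002]
    - [[0,0,0],[0,0,0],0.002]
    - [[0,0,0],[0,0,0],0.002]
    - [[0,0,0],[0,0,0],0.002]

```text
time: 15.12
eef_pos: [0.5199, 0.0355, 0.2185]
tcp_rot: [1.0, 0.017, 0.001, 0.001]
contact_force: [2.0, 1.3, 4.7]
opening: 0.12
finger_force: 42.6
```

```bash
python3 - <<'E'
from plant import ctrl
s=ctrl.get_state();print(s["eef_pos"],s["contact_force"],s["opening"],s["dq"]);print(ctrl.sign_off())
E
```

```text
[0.51986299 0.03547989 0.21846182] [2.01528955 1.25820502 4.65779134] 0.11962559108008404 [ 0.00132074  0.00066789 -0.0013598   0.00119764  0.00082325  0.00143919]
the job is handed in; nothing more can be done
None
```

The job is handed in at about 15 s: the rod stands tip down in the blue pot, and the gripper is holding the shield by its yellow bar, upright to within about 1° (estimated from the camera just before a final 2 mm correction).

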